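Put the bearing away in the push-latch drawer

ROBOT

A 6-joint arm with a two-finger parallel gripper is mounted at the origin on a cart in front of the work surface, level with it; the furniture and walls round the work are solid. World frame = base frame: x ahead of the robot, y to its left, z up, the work surface at z = 0. Lengths are in m, angles in rad, forces in N, time in s.
With the tool pointing down it reaches from about 0.35 to 0.975 m from the base axis. Payload 4.9 kg.
Tool frame: the origin (TCP) lies midway between the tips of the shut fingers; the grasp point (between the pads) lies 19 mm behind it; z points along the fingers, y is the line along which they close (so a half turn about z gives the same grasp; the last joint's range is limited). The gripper opens to 85 mm and grips with 20 to 120 N. Pads are 22 mm wide; open, the fingers measure 114 mm over their backs; the gripper's body (76 mm by 85 mm) begins 54 mm behind the grasp point. The pads swing forward as they close: fully open they stand 13 mm farther back than shut.
Start: joints at [-1.372, 0.053, 1.613, -0, 1.476, -0.119], TCP at [0.195, -0.594, 0.231] pointing down, gripper open.
Joint ranges: [-3.01, 3.01], [-1.01, 2.22], [0.06, 2.58], [-1.02, 4.17], [0.09, 2.62], [-3.14, 3.14]. Speed limits (rad/s): [2.57, 2.57, 3.14, 3.14, 3.14, 3.14].

INTERFACE

Orientations are given as a unit quaternion [w, x, y, z].
In Python, from plant import state, grab_frame, camera_info, job_done, spot_in, masks_of, pinpoint gives the robot as it stands.
- The arm moves only by the shell command python3 -m handwheel 'ROWS' [OPENING]. ROWS is JSON, a list that holds one entry, the list of rows, each a list of 6 numbers: the shift along the world's x, y, z in m, then the turn, a rotation vector about the world's x, y, z in degrees. In form: [[[tx, ty, tz, ax, ay, az], ...]]. A call has 1 to 20 rows; each row shifts and turns the commanded pose from where the row before left it; what a row does not reach is not made up. A row lasts 1/12 s, in which the tool goes at most 41.7 mm and 7.16 degrees, less where a joint would pass 70% of its speed; a pose out of reach is approached as far as the arm can. A call is refused whole if a number of a shift passes 0.0417 or a number of a turn 7.16, either way. A call with a gripper value outside its range is refused whole. OPENING is the opening, from 0 (shut) to 1 (fully open), set as the call begins (- or left out, the last holds). The fingers move at their own pace and stop on an object; the grip force is fixed at half the most. Time passes only in rows, so rows that do not move let the fingers close. It gives the time, the measured TCP pose, the force, the opening and the grip force at its end, in the units of the state.
- state(): the state, without advancing time (a new reading comes with each control period).
- grab_frame(name): name is "side" or "top"; returns (picture, depth): 384x512x3 uint8, blue, green, red; 384x512 float32, m along the optical axis (not along the pixel's ray), 0 where there is no reading.
- camera_info(name): a dict with "fx", "fy", "cx", "cy" (pixels), "distortion" ([k1, k2, p1, p2, k3] as OpenCV has them; the pictures are not rectified), "T" (4x4, takes a point from camera to world coordinates). Camera axes: x right, y up, looking along -z (the intrinsics and any distortion apply to the point x, -y, -z); pixel columns grow to the right and rows downward; lengths in m; the calibration is good to about 2 mm. A picture is of the moment at which its call begins. camera_info takes no time and is no camera call.
- job_done(): hands the job in; it is judged then, once.
Trained networks look in the newest picture that a camera, given by its name, has taken for a name from the list of things; names that differ only in an ending like _2 or _b are one class to them, and where a whole thing is asked for, a point or a joint stands for the part that bears it (a point fixed in the world has none). Each returns a list of dicts, best first, with "conf" (0 to 1); they miss things now and then, are a little off and sometimes report something else, mostly with a low value. They report only what shows in the picture. A call takes as long as a camera call. They do not tell look-alikes from the thing itself.
- spot_in(camera, thing): "box" ([left, top, width, height] in pixels, round what is visible of it).
- masks_of(camera, thing): "region" (384x512 bool, what is visible of it) and "box" ([left, top, width, height] in pixels, round what is visible of it).
- pinpoint(camera, thing): "position" ([column, row] in pixels: a listed point, or the origin of a listed thing).
The state is a dict: "time": time; "joint_pos": joint angles; "joint_vel": joint speeds; "joint_efforts": joint torques, N m; "tool_pos": TCP position; "tool_rot": TCP orientation; "contact_force": force on the tool from outside, world axes, zero at the start; "ft_torque": the same for the moment, N m; "gripper_width": opening from 0.0 (shut) to 1.0 (fully open); "grasp_force": force on a finger pad.
Only numpy, scipy, OpenCV 4.12 (cv2) and the standard library are available. Lean on these libraries where they do the work, as an engineer would, in place of code of your own. Each camera call takes 0.05 s, during which the arm holds its last target. There are 200 camera calls.

TASK

Put the ball bearing away from the grinding dust: press the front of the flat grey drawer unit inward until its touch latch clicks and the drawer springs ajar, draw it open, and set the bearing down flat inside without dropping it in. Then push the drawer shut, gently and on against its sprung stop, until the latch catches again, so that the front stays flush with the sides of the unit when you let go. The latch is delicate: feel for the click, never press on the closed drawer harder than 20 newtons (2 kg), and leave the other things on the bench where they are.

Things in the scene. Friction and masses are not known exactly. Their poses are not given: they have to be found in the camera images.
- unit: Low grey sheet-steel drawer unit, fixed on the bench, 210 wide, 245 deep, 64 high, one drawer. Origin on the bench under the middle of its front; x points inward, y along the front, z up. The 8 mm side panels begin at x = 0, the top sheet only at x = 24 mm: an open slot lies behind the 10 mm thick drawer front.
- drawer (a joint): How far the drawer stands out (m): 0 (to 0.001) = latched, flush with the side panels; 0.115 = fully out; negative = pressed in past flush. Touch latch: the click comes 3.5 to 9 mm past flush, unlike from latch to latch. After a click from flush a plunger pushes the drawer out to about 0.057 within 1 s; beyond that it slides freely (1 N) and stays put. A click from outside holds it at 0.
- press_spot (a point): Middle of the drawer's front face, 42 mm above the bench; moves with the drawer; axes as the unit's. Pressing: 6 to 8 N to move on from flush; just before the click a sprung stop of about 8 N per mm is met: 9 to 14 N at the click, 20 N about 1 mm later. Let go before the click, it goes back to 0 (when opening) or springs out again (when closing).
- front_edge (a point): Middle of the top edge of the drawer front (10 mm thick, 190 wide, from 8 to 62 mm above the bench); moves with the drawer. Once ajar it can be hooked from behind or pinched from above: about 70 mm are then open between the back of the front and the top sheet.
- bay (a point): Middle of the drawer's front compartment, on its rubber mat (18 mm above the bench); moves with the drawer. Compartment: 100 mm long (x, 50 mm either way), 164 mm wide (82 mm either way), its side walls end 44 mm above the bench. It is wholly clear of the unit's top when the drawer is out by 0.10 or more.
- bearing_center (a point): Centre (half-way up) of the ball bearing: steel ring 62 mm across, 16 mm high, 30 mm bore, 0.2 kg, lying flat on the bench; grasp it across its outside from above. Nearby a fixed black cord, up to 32 mm high, curves over the bench through about (x 0.40, y 0.18), (0.48, 0.16), (0.54, 0.11) to its plug at (0.64, 0.00): keep the fingers clear of it.
- nut_m24: rusty hexagon nut, 41 mm across, 19 mm high, on the bench; stays there. Origin under its centre.
- combination_pliers: pliers with red handles, 177 mm long, on the bench near the front edge; stay there.
- driver_red: screwdriver with red handle, 170 mm long, on the bench at the left; stays there.
- red_dish: shallow dish, 94 mm across, 27 mm high, on the bench at the right; stays there.
- masking_roll: roll of masking tape, 100 mm across, 25 mm high, lying on top of the unit at the back; stays there. Origin under its centre.
Not all that is in view belongs to the job. There is more than one size of the part that bears bearing_center; the job needs the middle-sized.

How it is judged:
On the way, in this order (a step that is already met when the one before it is completed fails the run):
1. the latch is released and the drawer has sprung ajar (value of joint drawer above 0.04 m), for 0.2 s.
2. the bearing lies flat in the front compartment, let go (x of bearing_center in the frame of bay between -0.05 and 0.05 m and y of bearing_center in the frame of bay between -0.08 and 0.08 m and z of bearing_center in the frame of bay below 0.013 m and angle between bearing_center's own z axis and vertical below 0.15 rad and contact force between the fingers and bearing below 0.1 N), for 0.2 s.
At the end, for the whole second after the job is handed in: the drawer is latched shut by itself (joint within 3 mm of 0) with the bearing lying flat (within 0.15 rad) and at rest on the mat of its front compartment (value of joint drawer between -0.003 and 0.003 m and x of bearing_center in the frame of bay between -0.05 and 0.05 m and y of bearing_center in the frame of bay between -0.08 and 0.08 m and z of bearing_center in the frame of bay below 0.013 m and angle between bearing_center's own z axis and vertical below 0.15 rad and linear speed of bearing below 0.02 m/s); the robot touches nothing.
It fails at once if the drawer, closed or nearly so, is pushed or pulled with more than 20 N (value of joint drawer below 0.003 m and contact force between any of the fingers, the arm and drawer above 20 N).
It fails at once if the bearing is dropped into the drawer or flung about in it (linear speed of bearing above 0.45 m/s and z of bearing_center in the frame of bay below 0.03 m and x of bearing_center in the frame of bay between -0.05 and 0.05 m and y of bearing_center in the frame of bay between -0.08 and 0.08 m).
It fails at once if another thing on the bench is shifted by more than 20 mm (distance of any of nut_m24, combination_pliers, driver_red, red_dish, masking_roll from where it was at the start of the episode above 0.02 m).
It also fails if it takes over 64 s, if anything falls off the work surface, if the arm or the gripper's body presses on something with over 40 N, if the wrist force passes 120 N, or if a joint passes its speed limit or range.

## Working session

There is one attempt and no reset: what is moved stays moved. The work goes in short steps, Python scripts to look and compute and a shell command to move; the robot and the scene stay as the last step left them, time stands still between calls to the robot, and variables do not carry over. Pictures are saved under pics/ and viewed, at most 10 in all, crops included, and the job is handed in when it is done.

```bash
mkdir -p pics; cat > h.py <<'E'
import numpy as np, cv2
from plant import *
def rays(cam,px):
    i=camera_info(cam);K=np.array([[i['fx'],0,i['cx']],[0,i['fy'],i['cy']],[0,0,1.]])
    u=cv2.undistortPoints(np.array(px,float).reshape(-1,1,2),K,np.array(i['distortion'],float)).reshape(-1,2)
    T=np.array(i['T']);d=np.c_[u[:,0],-u[:,1],-np.ones(len(u))]
    return T[:3,3],d@T[:3,:3].T
def onz(cam,px,z):
    o,d=rays(cam,px);return o+d*((z-o[2])/d[:,2])[:,None]
def deproj(cam,px,depth):
    o,d=rays(cam,px);p=np.array(px,int).reshape(-1,2)
    return o+d*depth[p[:,1],p[:,0]][:,None]
E
python3 - <<'E'
from h import *
np.set_printoptions(precision=4,suppress=True)
s=state();print(s['time'],s['tool_rot'])
for c in('top','side'):
    im,d=grab_frame(c);cv2.imwrite(f'pics/{c}0.png',im);np.save(f'pics/{c}0.npy',d);print(c,np.array(camera_info(c)['T'])[:3,3])
    for t in('press_spot','front_edge','unit','bay','bearing_center','nut_m24'):
        for r in pinpoint(c,t):
            p=r['position'];z={'press_spot':.042,'front_edge':.062,'unit':0,'bay':.018,'bearing_center':.008,'nut_m24':0}[t]
            print(c,t,round(r['conf'],2),np.round(p),onz(c,[p],z)[0])
    for r in spot_in(c,'bearing_center'): print(c,'box',r)
E
```

```text
0.0 [-0.001   0.9874  0.1582 -0.    ]
top [ 0.4491 -0.0344  1.4636]
top press_spot 0.78 [283. 181.] [ 0.6084 -0.1717  0.042 ]
top press_spot 0.33 [174. 196.] [0.5456 0.2404 0.042 ]
top front_edge 0.84 [288. 182.] [ 0.6034 -0.186   0.062 ]
top unit 0.61 [286. 184.] [ 0.6018 -0.186   0.    ]
top bay 0.6 [285. 168.] [ 0.6623 -0.1798  0.018 ]
top bearing_center 0.64 [219. 229.] [0.4244 0.0732 0.008 ]
top bearing_center 0.64 [329. 211.] [ 0.4989 -0.3531  0.008 ]
top bearing_center 0.41 [247. 231.] [ 0.4176 -0.0373  0.008 ]
top nut_m24 0.54 [174. 196.] [0.55   0.2474 0.    ]
top box {'box': [319.8, 201.6, 21.6, 23.4], 'conf': 0.89}
top box {'box': [242.2, 227.0, 10.9, 7.8], 'conf': 0.66}
top box {'box': [211.5, 220.7, 17.3, 11.9], 'conf': 0.45}
side [0.6343 1.1494 0.5675]
side press_spot 0.53 [247. 189.] [ 0.6048 -0.1832  0.042 ]
side front_edge 0.63 [246. 180.] [ 0.6094 -0.2074  0.062 ]
side unit 0.83 [248. 202.] [ 0.6049 -0.1828  0.    ]
side bay 0.51 [227. 200.] [ 0.6694 -0.1561  0.018 ]
side bearing_center 0.87 [318. 233.] [0.4281 0.0672 0.008 ]
side bearing_center 0.75 [273. 177.] [ 0.5094 -0.3725  0.008 ]
side bearing_center 0.5 [311. 214.] [ 0.4273 -0.0553  0.008 ]
side nut_m24 0.53 [280. 275.] [0.547  0.2495 0.    ]
side box {'box': [264.2, 167.3, 24.1, 15.2], 'conf': 0.89}
side box {'box': [305.4, 225.1, 23.9, 18.3], 'conf': 0.76}
```

```bash
python3 - <<'E'
from h import *
im=cv2.imread('pics/top0.png');c=im[110:260,150:350];cv2.imwrite('pics/c1.png',cv2.resize(c,(800,600),interpolation=cv2.INTER_CUBIC))
im=cv2.imread('pics/side0.png');c=im[120:300,180:420];cv2.imwrite('pics/c2.png',cv2.resize(c,(800,600),interpolation=cv2.INTER_CUBIC))
E
```

```text
(no output)
```

View pics/c1.png

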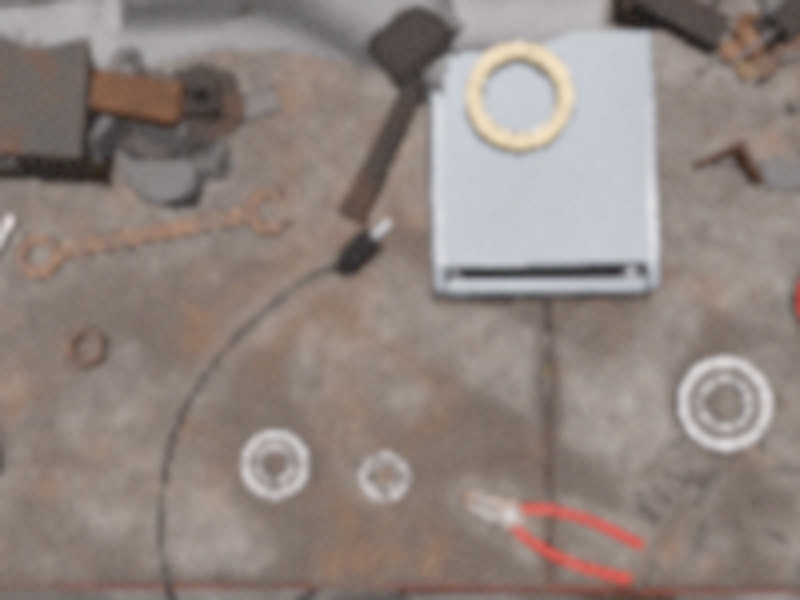

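View pics/c2.png

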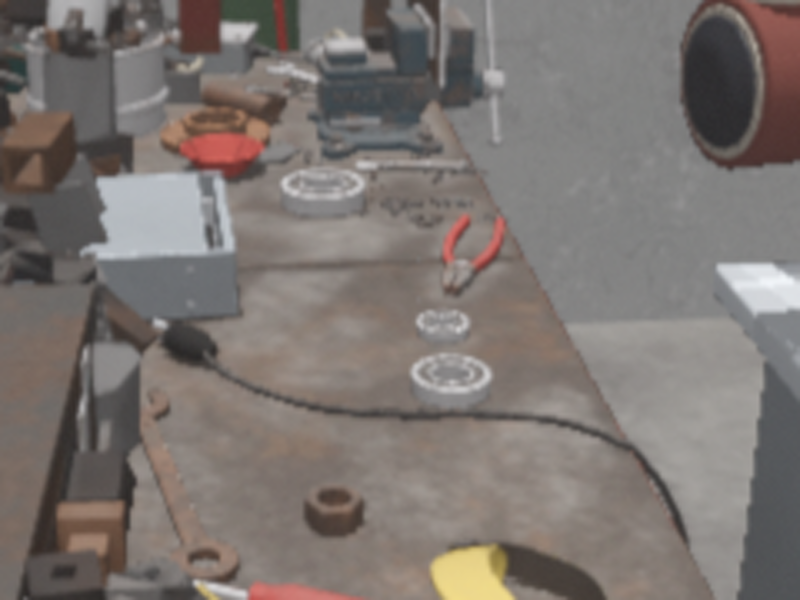

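```bash
python3 - <<'E'
from h import *
np.set_printoptions(precision=4,suppress=True)
g=lambda l:[[150+x/4-.4,110+y/4-.4] for x,y in l]
print('front corners L,R; top back R; left mid',onz('top',g([(432,294),(659,294),(653,30),(432,100)]),.064))
print('drawer front ends',onz('top',g([(447,268),(640,268)]),.062))
im=cv2.imread('pics/top0.png');d=np.load('pics/top0.npy')
for x0,y0,n in((219,226,'mid'),(246,229,'small'),(331,211,'big')):
    k=14;p=im[y0-k:y0+k,x0-k:x0+k].min(2);m=(p>150).astype(np.uint8)
    c=np.vstack(cv2.findContours(m,0,1)[0]);(cx,cy),r=cv2.minEnclosingCircle(c)
    a=onz('top',[[cx+x0-k,cy+y0-k],[cx+x0-k+r,cy+y0-k]],.016);print(n,a[0],'diam',2*np.linalg.norm(a[1]-a[0])+.003)
dep=np.load('pics/side0.npy')
# front face plane from top depth: rows above the unit
P=deproj('top',[[x,y] for y in range(172,190,2) for x in (270,285,300)],d);print(P.reshape(-1,3,3)[:,:,[0,2]].reshape(-1,6))
P=deproj('side',[[x,189] for x in range(240,258)],dep);print(P)
E
```

```text
front corners L,R; top back R; left mid [[ 0.5974 -0.0734  0.064 ]
 [ 0.5997 -0.2861  0.064 ]
 [ 0.8517 -0.2814  0.064 ]
 [ 0.7816 -0.0719  0.064 ]]
drawer front ends [[ 0.6223 -0.0873  0.062 ]
 [ 0.6243 -0.2687  0.062 ]]
mid [0.4381 0.074  0.016 ] diam 0.06904973551837315
small [ 0.4257 -0.0293  0.016 ] diam 0.051996048074069434
big [ 0.5005 -0.3581  0.016 ] diam 0.09840053141650254
[[ 0.64    0.062   0.6402  0.0653  0.6412  0.0623]
 [ 0.6323  0.0629  0.6326  0.0654  0.6333  0.0651]
 [ 0.6308  0.0151  0.6312  0.0167  0.6312  0.022 ]
 [ 0.6224  0.0201  0.6236  0.0154  0.6233  0.0226]
 [ 0.6103  0.0578  0.6111  0.0564  0.6109  0.0634]
 [ 0.6022  0.0623  0.6039  0.0524  0.6057  0.0419]
 [ 0.6008  0.0032  0.6024 -0.0058  0.6029 -0.004 ]
 [ 0.5938 -0.0044  0.5946 -0.0065  0.5946 -0.0008]
 [ 0.5856 -0.0015  0.5865 -0.0044  0.5867  0.0003]]
[[ 0.628  -0.1249  0.0658]
 [ 0.6242 -0.2425  0.0194]
 [ 0.6209 -0.2411  0.0198]
 [ 0.6177 -0.2414  0.0196]
 [ 0.6145 -0.2402  0.0199]
 [ 0.6122 -0.1811  0.0431]
 [ 0.6102 -0.1267  0.0644]
 [ 0.6072 -0.1246  0.0651]
 [ 0.6041 -0.1306  0.0627]
 [ 0.6011 -0.1312  0.0623]
 [ 0.5936 -0.2939 -0.002 ]
 [ 0.5905 -0.2823  0.0024]
 [ 0.587  -0.2881  0.    ]
 [ 0.5839 -0.2811  0.0026]
 [ 0.5803 -0.2896 -0.0008]
 [ 0.577  -0.2866  0.0002]
 [ 0.5738 -0.2849  0.0008]
 [ 0.5707 -0.2776  0.0035]]
```

Look-alikes in the top picture: large bearing (331,211), middle one (219,226), small one (246,229). The measured diameters are about 98, 69 and 52 mm, so I choose the middle one at about (0.435, 0.073). The crops agree: c1 shows the three rings, the unit with its front at x≈0.602 and the tape roll on top.

```bash
python3 -m handwheel '[[[0.025,0.029,0,0,0,-1.23],[0.025,0.029,0,0,0,-1.23],[0.025,0.029,0,0,0,-1.23],[0.025,0.029,0,0,0,-1.23],[0.025,0.029,0,0,0,-1.23],[0.025,0.029,0,0,0,-1.23],[0.025,0.029,0,0,0,-1.23],[0.025,0.029,0,0,0,-1.23],[0.025,0.029,0,0,0,-1.23],[0.025,0.029,0,0,0,-1.23],[0.025,0.029,0,0,0,-1.23],[0.025,0.029,0,0,0,-1.23],[0.025,0.029,0,0,0,-1.23],[0.025,0.029,0,0,0,-1.23]]]' 0
```

```text
time: 1.97
tool_pos: [0.5463, -0.186, 0.2316]
tool_rot: [0.0, 1.0, 0.008, 0.0]
contact_force: [0.7, -0.9, -0.4]
gripper_width: -0.001
grasp_force: 0.0
```

```bash
python3 -m handwheel '[[[0,0,-0.035,0,0,0],[0,0,-0.035,0,0,0],[0,0,-0.035,0,0,0],[0,0,-0.035,0,0,0],[0,0,-0.035,0,0,0],[0,0,-0.025,0,0,0],[0,0,0,0,0,0],[0,0,0,0,0,0]]]'
```

```text
time: 2.63
tool_pos: [0.5442, -0.1871, 0.03]
tool_rot: [-0.001, 1.0, 0.009, -0.002]
contact_force: [0.1, 0.3, 0.5]
gripper_width: -0.003
grasp_force: 0.0
```

```bash
python3 -m handwheel '[[[0.012,0.003,0,0,0,0],[0.012,0.003,0,0,0,0],[0.010,0,0,0,0,0],[0.004,0,0,0,0,0],[0.002,0,0,0,0,0],[0.001,0,0,0,0,0],[0,0,0,0,0,0],[0,0,0,0,0,0]]]'
```

```text
time: 3.3
tool_pos: [0.5859, -0.1818, 0.0313]
tool_rot: [-0.0, 1.0, 0.009, -0.0]
contact_force: [-0.3, 0.2, -0.2]
gripper_width: 0.001
grasp_force: 0.0
```

```bash
python3 -m handwheel '[[[0.001,0,0,0,0,0],[0.001,0,0,0,0,0],[0.001,0,0,0,0,0],[0.001,0,0,0,0,0],[0,0,0,0,0,0]]]'; python3 -m handwheel '[[[0.001,0,0,0,0,0],[0.001,0,0,0,0,0],[0,0,0,0,0,0]]]'
```

```text
time: 3.72
tool_pos: [0.5904, -0.1817, 0.0313]
tool_rot: [0.0, 1.0, 0.009, 0.0]
contact_force: [0.1, 0.5, 0.1]
gripper_width: 0.005
grasp_force: 0.0
time: 3.97
tool_pos: [0.591, -0.1816, 0.0312]
tool_rot: [-0.0, 1.0, 0.009, -0.002]
contact_force: [-5.1, 0.8, 5.1]
gripper_width: 0.003
grasp_force: 3.1
```

```bash
python3 -m handwheel '[[[0.0007,0,0,0,0,0],[0.0007,0,0,0,0,0],[0,0,0,0,0,0]]]'; python3 -m handwheel '[[[0.0007,0,0,0,0,0],[0.0007,0,0,0,0,0],[0,0,0,0,0,0]]]'
```

```text
time: 4.22
tool_pos: [0.5921, -0.1816, 0.0313]
tool_rot: [-0.0, 1.0, 0.009, -0.002]
contact_force: [-6.5, 0.2, 5.4]
gripper_width: -0.003
grasp_force: 3.6
time: 4.47
tool_pos: [0.5935, -0.1816, 0.0313]
tool_rot: [-0.0, 1.0, 0.009, -0.002]
contact_force: [-7.8, -0.2, 4.5]
gripper_width: -0.001
grasp_force: 3.7
```

```bash
python3 -m handwheel '[[[0.0007,0,0.0003,0,0,0],[0.0007,0,0.0002,0,0,0],[0,0,0,0,0,0]]]'; python3 -m handwheel '[[[0.0005,0,0,0,0,0],[0.0005,0,0,0,0,0],[0,0,0,0,0,0]]]'
```

```text
time: 4.72
tool_pos: [0.5944, -0.1815, 0.0313]
tool_rot: [-0.0, 1.0, 0.009, -0.003]
contact_force: [-7.8, 0.4, 3.5]
gripper_width: 0.001
grasp_force: 3.8
time: 4.97
tool_pos: [0.5954, -0.1815, 0.0312]
tool_rot: [-0.0, 1.0, 0.009, -0.003]
contact_force: [-7.2, 1.2, 3.7]
gripper_width: 0.004
grasp_force: 3.8
```

```bash
for i in 1 ; do python3 -m handwheel '[[[0.0005,0,0.0003,0,0,0],[0.0005,0,0.0002,0,0,0],[0,0,0,0,0,0]]]'; done; python3 -m handwheel '[[[0.0005,0,0,0,0,0],[0,0,0,0,0,0]]]';  python3 -m handwheel '[[[0.0005,0,0,0,0,0],[0,0,0,0,0,0]]]'
```

```text
time: 5.22
tool_pos: [0.596, -0.1815, 0.0313]
tool_rot: [-0.0, 1.0, 0.009, -0.003]
contact_force: [-7.8, -0.3, 3.1]
gripper_width: -0.002
grasp_force: 3.9
time: 5.38
tool_pos: [0.5965, -0.1815, 0.0313]
tool_rot: [-0.0, 1.0, 0.009, -0.003]
contact_force: [-7.7, 0.2, 2.6]
gripper_width: 0.003
grasp_force: 3.9
time: 5.55
tool_pos: [0.597, -0.1815, 0.0313]
tool_rot: [-0.001, 1.0, 0.009, -0.003]
contact_force: [-8.7, -0.5, 2.4]
gripper_width: 0.003
grasp_force: 3.9
```

```bash
python3 -m handwheel '[[[0.0005,0,0,0,0,0],[0,0,0,0,0,0]]]'; python3 -m handwheel '[[[0.0005,0,0,0,0,0],[0,0,0,0,0,0]]]'
```

```text
time: 5.72
tool_pos: [0.5975, -0.1815, 0.0313]
tool_rot: [-0.001, 1.0, 0.009, -0.003]
contact_force: [-8.4, 0.2, 2.8]
gripper_width: 0.002
grasp_force: 3.8
time: 5.88
tool_pos: [0.598, -0.1815, 0.0313]
tool_rot: [-0.001, 1.0, 0.009, -0.003]
contact_force: [-7.3, -0.5, 2.6]
gripper_width: 0.002
grasp_force: 3.8
```

```bash
python3 -m handwheel '[[[0.0005,0,0,0,0,0],[0,0,0,0,0,0]]]'
```

```text
time: 6.05
tool_pos: [0.5984, -0.1814, 0.0313]
tool_rot: [-0.001, 1.0, 0.009, -0.003]
contact_force: [-8.3, -0.0, 3.7]
gripper_width: 0.001
grasp_force: 4.1
```

```bash
python3 -m handwheel '[[[0.0004,0,0,0,0,0],[0,0,0,0,0,0]]]'
```

```text
time: 6.22
tool_pos: [0.5985, -0.1814, 0.0313]
tool_rot: [-0.001, 1.0, 0.009, -0.004]
contact_force: [-9.9, -0.8, 4.1]
gripper_width: -0.005
grasp_force: 4.6
```

```bash
python3 -m handwheel '[[[0.0004,0,0,0,0,0],[0,0,0,0,0,0]]]'
```

```text
time: 6.38
tool_pos: [0.5987, -0.1814, 0.0313]
tool_rot: [-0.001, 1.0, 0.009, -0.004]
contact_force: [-10.4, 0.5, 4.6]
gripper_width: -0.004
grasp_force: 5.1
```

```bash
python3 -m handwheel '[[[0.0003,0,0,0,0,0],[0,0,0,0,0,0]]]'
```

```text
time: 6.55
tool_pos: [0.5987, -0.1814, 0.0313]
tool_rot: [-0.001, 1.0, 0.009, -0.004]
contact_force: [-11.3, -0.5, 5.8]
gripper_width: 0.004
grasp_force: 5.7
```

```bash
python3 -m handwheel '[[[0.0004,0,0.0003,0,0,0],[0,0,0,0,0,0]]]'
```

```text
time: 6.72
tool_pos: [0.5987, -0.1814, 0.0313]
tool_rot: [-0.001, 1.0, 0.009, -0.005]
contact_force: [-11.4, 0.4, 5.1]
gripper_width: 0.002
grasp_force: 6.0
```

```bash
python3 -m handwheel '[[[0.0004,0,0.0003,0,0,0],[0,0,0,0,0,0]]]'
```

```text
time: 6.88
tool_pos: [0.5988, -0.1814, 0.0313]
tool_rot: [-0.001, 1.0, 0.009, -0.005]
contact_force: [-12.0, -0.2, 4.7]
gripper_width: 0.002
grasp_force: 6.2
```

```bash
python3 -m handwheel '[[[0.0004,0,0.0003,0,0,0],[0,0,0,0,0,0]]]'
```

```text
time: 7.05
tool_pos: [0.5988, -0.1814, 0.0313]
tool_rot: [-0.001, 1.0, 0.009, -0.006]
contact_force: [-12.4, -1.4, 3.9]
gripper_width: 0.001
grasp_force: 6.5
```

```bash
python3 -m handwheel '[[[0.0005,0,0,0,0,0],[0.0005,0,0,0,0,0],[0,0,0,0,0,0]]]'
```

```text
time: 7.3
tool_pos: [0.5993, -0.1814, 0.0314]
tool_rot: [-0.001, 1.0, 0.009, -0.006]
contact_force: [-15.0, -1.5, 5.9]
gripper_width: -0.0
grasp_force: 7.7
```

```bash
python3 -m handwheel '[[[0.0005,0,0,0,0,0],[0.0005,0,0,0,0,0],[0,0,0,0,0,0]]]'
```

```text
time: 7.55
tool_pos: [0.5995, -0.1814, 0.0313]
tool_rot: [-0.001, 1.0, 0.009, -0.007]
contact_force: [-17.8, -0.6, 7.9]
gripper_width: -0.004
grasp_force: 9.1
```

```bash
python3 -m handwheel '[[[-0.003,0,0,0,0,0],[-0.006,0,0,0,0,0],[-0.01,0,0,0,0,0],[-0.01,0,0,0,0,0],[-0.01,0,0,0,0,0],[-0.01,0,0,0,0,0],[-0.015,0,0,0,0,0],[-0.025,0,0,0,0,0],[0,0,0.035,0,0,0],[0,0,0.035,0,0,0],[0,0,0.02,0,0,0]]]'
cat > look.py <<'E'
from h import *
import sys
np.set_printoptions(precision=4,suppress=True)
n=sys.argv[1]
for c in('top','side'):
    im,d=grab_frame(c);cv2.imwrite(f'pics/{c}{n}.png',im)
    for t,z in(('front_edge',.062),('bay',.018)):
        for r in pinpoint(c,t)[:2]: print(c,t,round(r['conf'],2),onz(c,[r['position']],z)[0])
    cv2.imwrite(f'pics/c{c}{n}.png',cv2.resize(im[110:260,180:340],(640,600),interpolation=cv2.INTER_CUBIC))
E
python3 look.py 1
```

```text
time: 8.47
tool_pos: [0.5173, -0.1822, 0.1273]
tool_rot: [0.001, 1.0, 0.008, 0.003]
contact_force: [1.1, -0.9, 1.0]
gripper_width: -0.003
grasp_force: 0.0
top front_edge 0.96 [ 0.5439 -0.1774  0.062 ]
side front_edge 0.9 [ 0.5577 -0.186   0.062 ]
side bay 0.88 [ 0.6104 -0.1504  0.018 ]
```

View pics/ctop1.png

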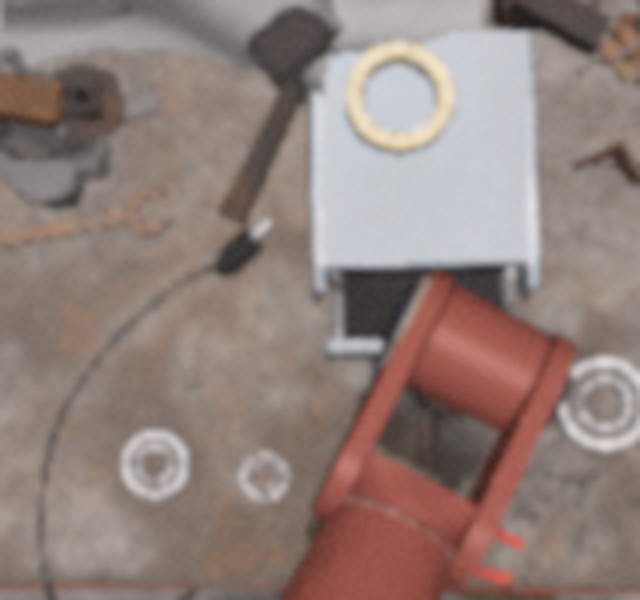

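The latch clicked: the drawer is about 57 mm out (front edge at crop (355,348)), and nothing else has shifted. Next I hook it from behind and draw it open.

```bash
python3 -m handwheel '[[[0.025,0,0,0,0,0],[0.025,0,0,0,0,0],[0.025,0,0,0,0,0],[0,0,0,0,0,0],[0,0,-0.03,0,0,0],[0,0,-0.03,0,0,0],[0,0,-0.03,0,0,0],[0,0,0,0,0,0],[-0.015,0,0,0,0,0],[-0.007,0,0,0,0,0],[-0.007,0,0,0,0,0],[-0.008,0,0,0,0,0],[-0.008,0,0,0,0,0],[-0.008,0,0,0,0,0],[-0.008,0,0,0,0,0],[-0.008,0,0,0,0,0],[-0.008,0,0,0,0,0],[-0.006,0,0,0,0,0],[-0.004,0,0,0,0,0],[0,0,0,0,0,0]]]'
```

```text
time: 10.43
tool_pos: [0.5081, -0.1817, 0.0336]
tool_rot: [0.001, 1.0, 0.008, 0.007]
contact_force: [18.2, -0.6, -12.4]
gripper_width: 0.002
grasp_force: 9.0
```

```bash
python3 -m handwheel '[[[0.010,0,0,0,0,0],[0.008,0,0,0,0,0],[0,0,0.03,0,0,0],[0,0,0.035,0,0,0],[0,0,0.035,0,0,0],[-0.01,0.03,0.01,0,0,0],[-0.01,0.036,0,0,0,0],[-0.01,0.036,0,0,0,0],[-0.01,0.036,0,0,0,0],[-0.01,0.036,0,0,0,0],[-0.01,0.036,0,0,0,0],[-0.01,0.034,0,0,0,0],[-0.01,0.01,0,0,0,0],[0,0,0,0,0,0],[0,0,0,0,0,0]]]'
```

```text
time: 11.68
tool_pos: [0.442, 0.0723, 0.1431]
tool_rot: [0.0, 1.0, 0.009, -0.0]
contact_force: [0.3, -0.8, 0.9]
gripper_width: 0.005
grasp_force: 0.0
```

```bash
python3 -m handwheel '[[[0,0,-0.035,0,0,0],[0,0,-0.035,0,0,0],[0,0,0,0,0,0],[0,0,0,0,0,0]]]' 1
python3 - <<'E'
from h import *
im,d=grab_frame('side');cv2.imwrite('pics/s2.png',cv2.resize(im[130:280,230:390],(640,600),interpolation=cv2.INTER_CUBIC))
for r in pinpoint('side','bearing_center'):print(r,onz('side',[r['position']],.008))
for r in spot_in('side','bearing_center'):
    b=r['box'];print(r,onz('side',[[b[0]+b[2]/2,b[1]+b[3]/2]],.008))
for r in pinpoint('top','front_edge'):pass
E
```

```text
time: 12.02
tool_pos: [0.4408, 0.0712, 0.0715]
tool_rot: [0.0, 1.0, 0.008, -0.003]
contact_force: [0.6, -0.7, 0.3]
gripper_width: 0.568
grasp_force: 0.0
{'position': [274.5, 178.4], 'conf': 0.55} [[ 0.5050813  -0.36077751  0.008     ]]
{'position': [317.1, 233.8], 'conf': 0.52} [[0.43024874 0.07045726 0.008     ]]
{'position': [309.9, 214.8], 'conf': 0.41} [[ 0.43026448 -0.04936341  0.008     ]]
{'box': [305.5, 224.8, 20.2, 20.1], 'conf': 0.86} [[0.43517844 0.07606557 0.008     ]]
{'box': [262.3, 172.7, 26.2, 9.2], 'conf': 0.6} [[ 0.50096559 -0.37156858  0.008     ]]
{'box': [302.6, 211.5, 18.2, 12.5], 'conf': 0.43} [[ 0.42834697 -0.02916994  0.008     ]]
```

View pics/s2.png

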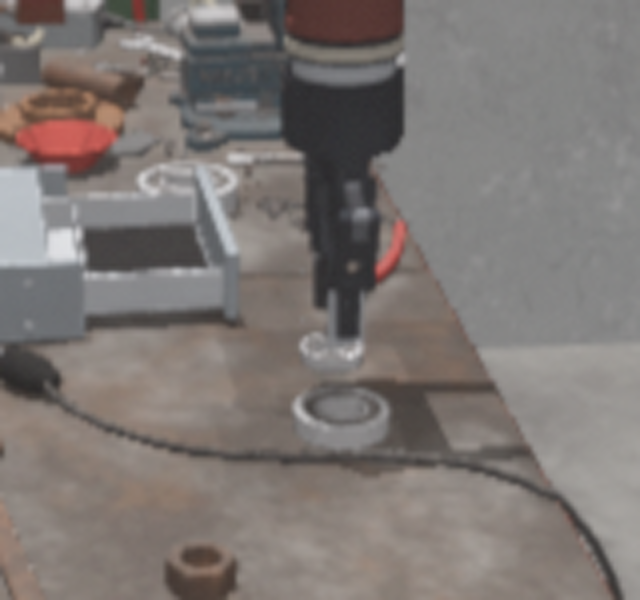

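The picture shows the drawer fully out and the gripper just over the middle-sized bearing (crop (341,415)), clear of the cord.

```bash
python3 -m handwheel '[[[-0.005,0.002,0,0,0,0],[0,0,0,0,0,0],[0,0,0,0,0,0],[0,0,0,0,0,0],[0,0,-0.02,0,0,0],[0,0,-0.02,0,0,0],[0,0,-0.015,0,0,0],[0,0,-0.01,0,0,0],[0,0,-0.008,0,0,0],[0,0,0,0,0,0],[0,0,0,0,0,0]]]' 1
```

```text
time: 13.13
tool_pos: [0.4374, 0.0744, 0.0003]
tool_rot: [-0.0, 1.0, 0.009, -0.0]
contact_force: [-0.6, 0.2, 1.0]
gripper_width: 1.0
grasp_force: 0.0
```

```bash
python3 -m handwheel '[[[-0.001,0,-0.002,0,0,0],[0,0,0,0,0,0],[0,0,0,0,0,0],[0,0,0,0,0,0],[0,0,0,0,0,0],[0,0,0,0,0,0]]]' 0; python3 -m handwheel '[[[0,0,0,0,0,0],[0,0,0,0,0,0],[0,0,0.01,0,0,0],[0,0,0.02,0,0,0],[0,0,0.02,0,0,0],[0,0,0,0,0,0]]]'
```

```text
time: 13.63
tool_pos: [0.4375, 0.0742, -0.0002]
tool_rot: [0.0, 1.0, 0.009, 0.001]
contact_force: [-1.3, -0.7, 5.9]
gripper_width: 0.69
grasp_force: 64.5
time: 14.13
tool_pos: [0.4395, 0.0744, 0.0527]
tool_rot: [-0.0, 1.0, 0.009, 0.004]
contact_force: [1.5, 0.0, -1.9]
gripper_width: 0.687
grasp_force: 65.5
```

```bash
python3 -m handwheel '[[[0,0,0.03,0,0,0],[0,0,0.03,0,0,0],[0.003,-0.01,0.02,0,0,0],[0.010,-0.024,0,0,0,0],[0.012,-0.028,0,0,0,0],[0.012,-0.028,0,0,0,0],[0.012,-0.028,0,0,0,0],[0.012,-0.028,0,0,0,0],[0.012,-0.028,0,0,0,0],[0.012,-0.028,0,0,0,0],[0.010,-0.024,0,0,0,0],[0.008,-0.016,0,0,0,0],[0.005,-0.011,0,0,0,0],[0,0,0,0,0,0],[0,0,-0.015,0,0,0],[0,0,-0.02,0,0,0],[0,0,-0.02,0,0,0],[0,0,0,0,0,0],[0,0,0,0,0,0]]]'; python3 look.py 3
```

```text
time: 15.72
tool_pos: [0.5427, -0.1771, 0.0715]
tool_rot: [-0.001, 1.0, 0.009, -0.002]
contact_force: [0.9, -0.5, -1.6]
gripper_width: 0.689
grasp_force: 66.2
top front_edge 0.68 [ 0.4954 -0.1801  0.062 ]
top bay 0.74 [ 0.5551 -0.1884  0.018 ]
side bay 0.7 [ 0.545 -0.196  0.018]
```

View pics/cside3.png

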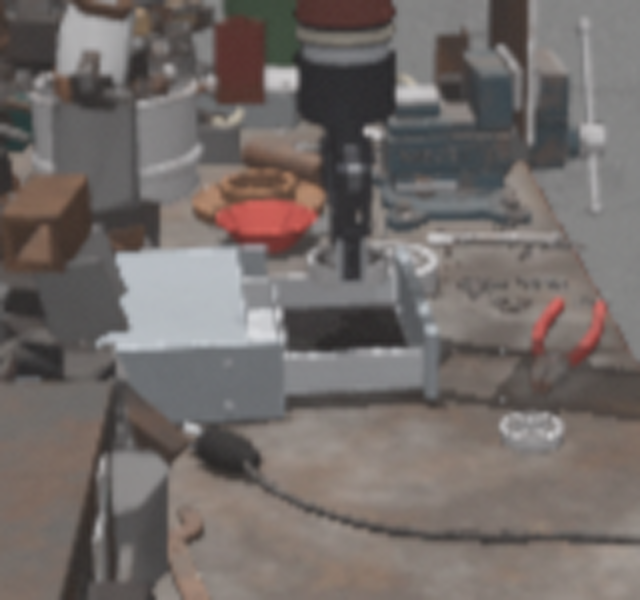

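The bearing hangs level over the compartment (crop (350,260)). I now lower it slowly.

```bash
python3 -m handwheel '[[[0.004,-0.002,-0.01,0,0,0],[0,0,-0.012,0,0,0],[0,0,-0.012,0,0,0],[0,0,-0.008,0,0,0],[0,0,-0.005,0,0,0],[0,0,-0.003,0,0,0],[0,0,0,0,0,0],[0,0,0,0,0,0]]]'; python3 -m handwheel '[[[0,0,-0.001,0,0,0],[0,0,-0.001,0,0,0],[0,0,0,0,0,0]]]'
```

```text
time: 16.68
tool_pos: [0.5484, -0.1807, 0.0232]
tool_rot: [0.0, 1.0, 0.009, 0.0]
contact_force: [0.3, -0.1, -1.7]
gripper_width: 0.683
grasp_force: 66.2
time: 16.93
tool_pos: [0.5485, -0.1808, 0.0216]
tool_rot: [0.0, 1.0, 0.009, 0.0]
contact_force: [-0.0, 0.6, -3.3]
gripper_width: 0.688
grasp_force: 66.2
```

```bash
python3 -m handwheel '[[[0,0,-0.001,0,0,0],[0,0,-0.001,0,0,0],[0,0,0,0,0,0]]]'; python3 -m handwheel '[[[0,0,-0.001,0,0,0],[0,0,0,0,0,0]]]'
```

```text
time: 17.18
tool_pos: [0.5482, -0.1806, 0.0191]
tool_rot: [-0.0, 1.0, 0.009, -0.0]
contact_force: [-0.2, -0.0, -1.8]
gripper_width: 0.685
grasp_force: 66.2
time: 17.35
tool_pos: [0.5482, -0.1806, 0.018]
tool_rot: [-0.0, 1.0, 0.009, -0.0]
contact_force: [0.4, 0.3, -1.5]
gripper_width: 0.684
grasp_force: 66.2
```

```bash
python3 -m handwheel '[[[0,0,-0.001,0,0,0],[0,0,0,0,0,0]]]'; python3 -m handwheel '[[[0,0,-0.001,0,0,0],[0,0,0,0,0,0]]]'
```

```text
time: 17.52
tool_pos: [0.5489, -0.1807, 0.0179]
tool_rot: [-0.0, 1.0, 0.009, 0.001]
contact_force: [-0.1, 1.8, 1.2]
gripper_width: 0.69
grasp_force: 66.6
time: 17.68
tool_pos: [0.5497, -0.1807, 0.0178]
tool_rot: [0.0, 1.0, 0.009, 0.001]
contact_force: [-0.2, 3.7, 5.2]
gripper_width: 0.687
grasp_force: 67.0
```

Seated on the mat. Open gradually, then raise.

```bash
python3 -m handwheel '[[[0,0,0.001,0,0,0],[0,0,0,0,0,0],[0,0,0,0,0,0],[0,0,0,0,0,0],[0,0,0,0,0,0]]]' 1; python3 -m handwheel '[[[0,0,0.01,0,0,0],[0,0,0.02,0,0,0],[0,0,0.03,0,0,0],[0,0,0.03,0,0,0],[0,0,0.03,0,0,0],[0,0,0,0,0,0]]]'; python3 look.py 4; python3 - <<'E'
from h import *
for c in('side','top'):
  for r in pinpoint(c,'bearing_center'):print(c,r['conf'],onz(c,[r['position']],.026))
E
```

```text
time: 18.1
tool_pos: [0.5481, -0.1807, 0.017]
tool_rot: [-0.0, 1.0, 0.009, -0.0]
contact_force: [-1.1, 0.3, -0.8]
gripper_width: 1.002
grasp_force: 0.0
time: 18.6
tool_pos: [0.5524, -0.1826, 0.146]
tool_rot: [0.003, 1.0, 0.009, 0.006]
contact_force: [0.8, -1.0, 1.3]
gripper_width: 1.003
grasp_force: 0.0
top front_edge 0.78 [ 0.495  -0.1726  0.062 ]
top front_edge 0.53 [0.5527 0.2467 0.062 ]
top bay 0.86 [ 0.5527 -0.1865  0.018 ]
side front_edge 0.93 [ 0.4947 -0.219   0.062 ]
side bay 0.74 [ 0.5439 -0.1942  0.018 ]
side 0.67 [[0.43706039 0.00628644 0.026     ]]
side 0.44 [[ 0.50564556 -0.33367724  0.026     ]]
top 0.88 [[ 0.49147008 -0.35791334  0.026     ]]
top 0.6 [[ 0.53792721 -0.18377361  0.026     ]]
top 0.48 [[ 0.41836747 -0.03912008  0.026     ]]
```

View pics/cside4.png

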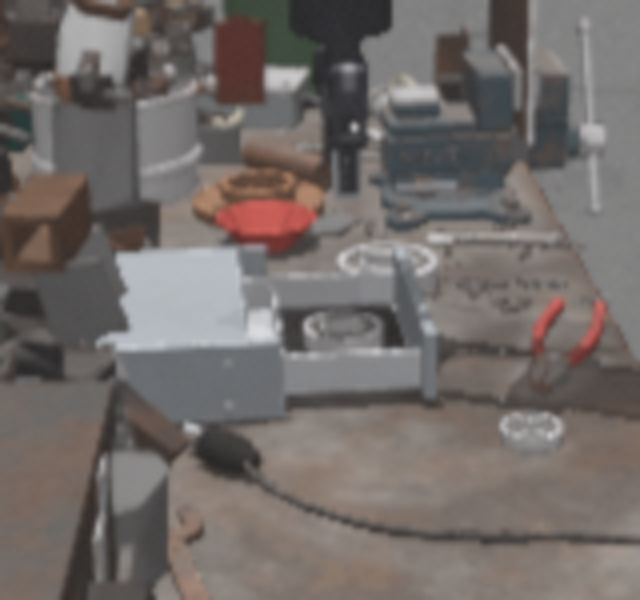

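The bearing lies flat on the mat (crop (343,330)). Next, close the drawer from outside.

```bash
python3 -m handwheel '[[[-0.025,0.001,0,0,0,0],[-0.03,0,0,0,0,0],[-0.03,0,0,0,0,0],[-0.014,0,0,0,0,0],[0,0,0,0,0,0],[0,0,-0.03,0,0,0],[0,0,-0.03,0,0,0],[0,0,-0.03,0,0,0],[0,0,-0.022,0,0,0],[0,0,0,0,0,0],[0,0,0,0,0,0]]]' 0; python3 -m handwheel '[[[0.008,0,0,0,0,0],[0.008,0,0,0,0,0],[0.003,0,0,0,0,0],[0.003,0,0,0,0,0],[0.005,0,0,0,0,0],[0.006,0,0,0,0,0],[0.006,0,0,0,0,0],[0.006,0,0,0,0,0],[0.006,0,0,0,0,0],[0.006,0,0,0,0,0],[0.006,0,0,0,0,0],[0.006,0,0,0,0,0],[0.005,0,0,0,0,0],[0.003,0,0,0,0,0],[0,0,0,0,0,0]]]'
```

```text
time: 19.92
tool_pos: [0.4487, -0.179, 0.0238]
tool_rot: [-0.001, 1.0, 0.009, -0.002]
contact_force: [-0.4, -0.1, 0.2]
gripper_width: -0.001
grasp_force: 0.0
time: 21.17
tool_pos: [0.5272, -0.1799, 0.0254]
tool_rot: [0.0, 1.0, 0.009, 0.0]
contact_force: [-0.5, 0.4, -0.1]
gripper_width: 0.003
grasp_force: 0.0
```

```bash
python3 -m handwheel '[[[0.004,0,0,0,0,0],[0.005,0,0,0,0,0],[0.005,0,0,0,0,0],[0.005,0,0,0,0,0],[0.005,0,0,0,0,0],[0.005,0,0,0,0,0],[0.005,0,0,0,0,0],[0.004,0,0,0,0,0],[0.004,0,0,0,0,0],[0.003,0,0,0,0,0],[0,0,0,0,0,0],[0,0,0,0,0,0]]]'
```

```text
time: 22.17
tool_pos: [0.5706, -0.1789, 0.0248]
tool_rot: [-0.001, 1.0, 0.009, -0.001]
contact_force: [-4.6, 2.3, 3.0]
gripper_width: -0.004
grasp_force: 2.3
```

```bash
python3 -m handwheel '[[[0.003,0,0,0,0,0],[0.003,0,0,0,0,0],[0.003,0,0,0,0,0],[0.003,0,0,0,0,0],[0.002,0,0,0,0,0],[0.002,0,0,0,0,0],[0,0,0,0,0,0]]]'
```

```text
time: 22.75
tool_pos: [0.5861, -0.1786, 0.0246]
tool_rot: [-0.001, 1.0, 0.009, -0.002]
contact_force: [-6.6, 3.2, 3.7]
gripper_width: 0.002
grasp_force: 3.2
```

```bash
python3 -m handwheel '[[[0.001,0,0,0,0,0],[0.001,0,0,0,0,0],[0.001,0,0,0,0,0],[0.001,0,0,0,0,0],[0.001,0,0,0,0,0],[0.001,0,0,0,0,0],[0,0,0,0,0,0]]]'
```

```text
time: 23.33
tool_pos: [0.5918, -0.1785, 0.0245]
tool_rot: [-0.001, 1.0, 0.009, -0.002]
contact_force: [-6.9, 4.7, 3.8]
gripper_width: 0.001
grasp_force: 3.4
```

```bash
python3 -m handwheel '[[[0.0008,0.0007,0.0005,0,0,0],[0.0008,0.0007,0.0005,0,0,0],[0.0008,0.0006,0,0,0,0],[0.0006,0,0,0,0,0],[0,0,0,0,0,0]]]'
```

```text
time: 23.75
tool_pos: [0.594, -0.1784, 0.0246]
tool_rot: [0.0, 1.0, 0.009, -0.003]
contact_force: [-7.2, -4.6, -0.1]
gripper_width: 0.002
grasp_force: 3.7
```

```bash
python3 -m handwheel '[[[0.0007,0.0005,0.0005,0,0,0],[0.0007,0.0005,0.0005,0,0,0],[0.0006,0,0,0,0,0],[0,0,0,0,0,0]]]'
```

```text
time: 24.08
tool_pos: [0.5954, -0.1775, 0.025]
tool_rot: [0.0, 1.0, 0.009, -0.004]
contact_force: [-7.6, -4.2, -2.4]
gripper_width: 0.0
grasp_force: 3.8
```

```bash
python3 -m handwheel '[[[0.0005,-0.0009,-0.0003,0,0,0],[0.0005,0,0,0,0,0],[0.0005,0,0,0,0,0],[0,0,0,0,0,0]]]'
```

```text
time: 24.42
tool_pos: [0.5972, -0.1775, 0.025]
tool_rot: [-0.0, 1.0, 0.009, -0.003]
contact_force: [-6.4, -1.8, -0.6]
gripper_width: -0.003
grasp_force: 3.7
```

```bash
python3 -m handwheel '[[[0.0005,0,0,0,0,0],[0.0005,0,0,0,0,0],[0.0003,0,0,0,0,0],[0,0,0,0,0,0]]]'
```

```text
time: 24.75
tool_pos: [0.5983, -0.1775, 0.025]
tool_rot: [-0.0, 1.0, 0.009, -0.004]
contact_force: [-8.8, -1.3, -0.5]
gripper_width: 0.003
grasp_force: 4.1
```

```bash
python3 -m handwheel '[[[0.0005,0,0,0,0,0],[0.0005,0,0,0,0,0],[0,0,0,0,0,0]]]'
```

```text
time: 25.0
tool_pos: [0.5985, -0.1775, 0.0249]
tool_rot: [-0.001, 1.0, 0.009, -0.005]
contact_force: [-10.3, -1.4, 2.2]
gripper_width: -0.002
grasp_force: 5.6
```

```bash
python3 -m handwheel '[[[0.0005,0,0.0002,0,0,0],[0.0005,0,0,0,0,0],[0,0,0,0,0,0]]]'
```

```text
time: 25.25
tool_pos: [0.5989, -0.1774, 0.025]
tool_rot: [-0.001, 1.0, 0.009, -0.006]
contact_force: [-13.0, -2.0, 3.7]
gripper_width: 0.001
grasp_force: 6.8
```

```bash
python3 -m handwheel '[[[0.0005,0,0.0003,0,0,0],[0.0003,0,0,0,0,0],[0,0,0,0,0,0]]]'
```

```text
time: 25.5
tool_pos: [0.599, -0.1774, 0.025]
tool_rot: [-0.001, 1.0, 0.009, -0.006]
contact_force: [-15.1, -1.5, 3.6]
gripper_width: 0.001
grasp_force: 7.6
```

```bash
python3 -m handwheel '[[[0.0005,0,0.0003,0,0,0],[0,0,0,0,0,0]]]'
```

```text
time: 25.67
tool_pos: [0.5991, -0.1774, 0.025]
tool_rot: [-0.001, 1.0, 0.009, -0.007]
contact_force: [-16.1, -1.1, 3.4]
gripper_width: 0.002
grasp_force: 8.0
```

```bash
python3 -m handwheel '[[[0.0004,0,0.0002,0,0,0],[0,0,0,0,0,0]]]'; python3 -m handwheel '[[[-0.002,0,0,0,0,0],[-0.003,0,0,0,0,0],[-0.003,0,0,0,0,0],[-0.003,0,0,0,0,0],[-0.003,0,0,0,0,0],[0,0,0,0,0,0],[0,0,0,0,0,0]]]'
```

```text
time: 25.83
tool_pos: [0.5991, -0.1774, 0.025]
tool_rot: [-0.001, 1.0, 0.009, -0.007]
contact_force: [-16.2, -2.2, 3.8]
gripper_width: 0.0
grasp_force: 8.4
time: 26.42
tool_pos: [0.5904, -0.1776, 0.0275]
tool_rot: [-0.0, 1.0, 0.009, -0.001]
contact_force: [-3.9, -0.2, -1.8]
gripper_width: 0.0
grasp_force: 1.5
```

```bash
python3 -m handwheel '[[[-0.003,0,0,0,0,0],[-0.004,0,0,0,0,0],[0,0,0,0,0,0],[0,0,0,0,0,0],[0,0,0,0,0,0]]]'
```

```text
time: 26.83
tool_pos: [0.5843, -0.1777, 0.0285]
tool_rot: [0.0, 1.0, 0.009, 0.001]
contact_force: [0.3, 0.6, 0.8]
gripper_width: 0.003
grasp_force: 0.0
```

No force once clear of flush, so the latch is holding. Back off and check.

```bash
python3 -m handwheel '[[[-0.02,0,0,0,0,0],[-0.03,0,0,0,0,0],[-0.02,0,0.02,0,0,0],[0,0,0.035,0,0,0],[0,0,0.035,0,0,0],[0,-0.02,0.03,0,0,0],[-0.02,-0.035,0,0,0,0],[-0.02,-0.035,0,0,0,0],[-0.02,-0.035,0,0,0,0],[-0.02,-0.035,0,0,0,0],[-0.02,-0.035,0,0,0,0],[-0.02,-0.03,0,0,0,0],[0,0,0,0,0,0],[0,0,0,0,0,0]]]'; python3 look.py 5
```

```text
time: 28.0
tool_pos: [0.393, -0.404, 0.1482]
tool_rot: [0.0, 1.0, 0.007, 0.0]
contact_force: [0.6, 0.5, -0.3]
gripper_width: -0.002
grasp_force: 0.0
top front_edge 0.74 [ 0.5938 -0.1773  0.062 ]
top bay 0.76 [ 0.6661 -0.1712  0.018 ]
top bay 0.49 [ 0.6151 -0.1833  0.018 ]
side front_edge 0.58 [ 0.6083 -0.2001  0.062 ]
side bay 0.69 [ 0.6655 -0.17    0.018 ]
```

View pics/ctop5.png

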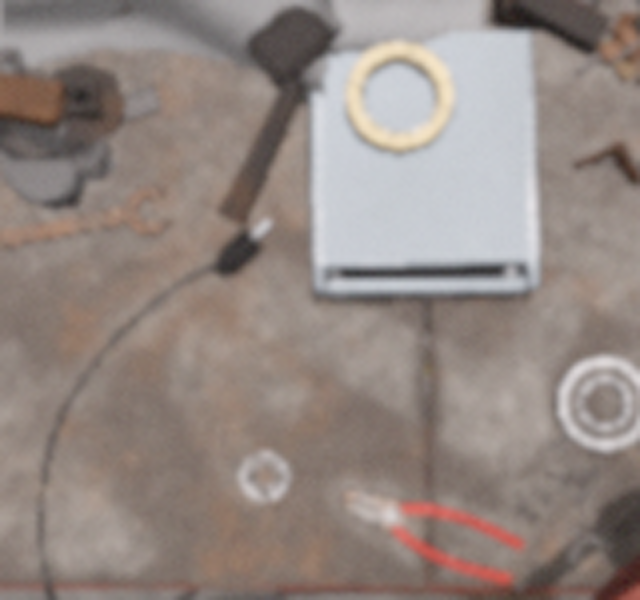

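The picture shows the drawer front flush again (crop (425,290)), the other things in their places and the arm clear.

```bash
python3 -c "from plant import *;print(job_done())"
```

```text
the job is handed in; nothing more can be done
None
```

I handed the job in at about 28 s: the middle-sized bearing was set down flat on the drawer's mat, and the drawer is pushed shut with its front flush and the latch holding. The highest measured press on the closed drawer was about 19.5 N, close to the 20 N limit. In the last pictures the other things were where they started, but no verdict came back from the judging.

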